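# Bolt the larger instrument case shut

### The job

Bolt the larger of the two metal cases shut: slide its barrel bolt all the way across into the keeper, then turn the bolt's handle down into the notch in the guide plate, and let go. Leave the bolt of the smaller case as it is.

Things in the scene. Friction and masses are not known exactly. Their poses are not given: they have to be found in the camera images.
- knob (a point): Centre of the 22 mm ball on the bolt handle of the LARGER case (160 x 240 x 90 mm tall, fixed). z axis: from the rod's axis (55 mm below, 114 mm over the table) along the 10 mm stem to the ball; y: level, along the rod, the way the bolt closes; x (handle upright): level, its down side, away from the robot and past the case's edge, free below. Pinch the ball from above, fingers closing along y.
- bolt (a joint): Slide of that bolt along the knob's y, in m: 0 drawn back, 0.055 fully across at its stop, tip in the keeper; starts at 0 to 0.012. 3 N of friction; stays where left. A guide plate (6 mm thick, 15 to 21 mm beside the rod's axis on the down side, top 16 mm above the axis) keeps the handle from turning past about 0.5 rad, except at its 30 mm notch, reached in the last 14 mm of the slide.
- handle (a joint): Turn of that handle about the rod, in rad: 0 upright, growing as it turns down about the knob's y axis, stop at 1.5 (nearly level, stem in the notch, ball past the case's edge); starts at 0 to 0.15. About 1.1 N at the ball turns it; it stays where left. A ball lightly pinched swivels between the fingers, so it can be led down in an arc of 55 mm radius with the gripper kept pointing down.
- small_knob (a point): Centre of the same kind of 22 mm ball on the same kind of bolt on the SMALLER case (120 x 150 x 60 mm tall), also drawn back with its handle up: leave it alone. Axes as for the other.

How it is judged:
On the way, in this order (a step that is already met when the one before it is completed fails the run):
1. the larger case's bolt is slid across, within 15 mm of its stop (value of joint bolt above 0.04 m), for 0.1 s.
2. its handle is turned down into the notch, past 1.25 rad (value of joint handle above 1.25 rad), for 0.2 s.
At the end, for the whole second after the job is handed in: The larger case's bolt stays across (slide above 0.040 of 0.055 m) with its handle down in the notch (above 1.25 of 1.5 rad) (value of joint bolt above 0.04 m and value of joint handle above 1.25 rad); the robot touches nothing.
It fails at once if the smaller case's bolt handle is moved by more than 15 mm (distance of small_knob from where it was at the start of the episode above 0.015 m).
It also fails if it takes over 32 s, if anything falls off the work surface, if the arm or the gripper's body presses on something with over 40 N, if the wrist force passes 120 N, or if a joint passes its speed limit or range.

### The arm

A 6-joint arm with a two-finger parallel gripper is mounted at the origin on the work surface. World frame = base frame: x ahead of the robot, y to its left, z up, the work surface at z = 0. Lengths are in m, angles in rad, forces in N, time in s.
With the tool pointing down it reaches from about 0.425 to 0.95 m from the base axis. Payload 3.5 kg.
Tool frame: the origin (TCP) lies on the centre line of the jaws, within the pads' length; the fingertips stand arm.tcp_to_tips ahead of it and the grasp point (between the pads) lies 5 mm behind it (arm.tcp_to_tips is the distance from the TCP to the fingertips, in m); z points along the fingers, y is the direction in which the jaws open and shut (so a half turn about z gives the same grasp; the last joint's range is limited). The gripper opens to 85 mm and grips with 20 to 120 N. Pads are 22 mm wide; open, the fingers measure 114 mm over their backs; the gripper's body (76 mm by 85 mm) begins 54 mm behind the grasp point. The pads swing forward as they close: fully open they stand 13 mm farther back than shut.
Start: joints at [-1.308, 0.286, 1.577, -0, 1.279, -0.15], TCP at [0.271, -0.618, 0.245] pointing down, gripper open.
Joint ranges: [-2.77, 2.77], [-0.9, 2.22], [0.21, 2.48], [-1.53, 4.67], [0.24, 2.81], [-2.84, 2.84]. Speed limits (rad/s): [2.79, 2.79, 3.14, 3.14, 3.14, 3.14].

### API

Orientations are given as a unit quaternion [x, y, z, w].
In Python, from cell import arm gives the robot as it stands.
- The arm moves only by the tool jog_arm, never from a script. Its argument "deltas" is a list of rows, each an object of numbers: "tx", "ty", "tz": the shift along the tool's x, y, z in mm; "twist": the turn about the tool's z in rad. In form: [{"tx": .., "ty": .., "tz": .., "twist": ..}, ...]. A call has 1 to 10 rows; each row shifts and turns the commanded pose from where the row before left it, along the tool's axes as they then stand; what a row does not reach is not made up. A row lasts 1/10 s, in which the tool goes at most 50 mm and 8.59 degrees, less where a joint would pass 70% of its speed; a pose out of reach is approached as far as the arm can. A call is refused whole if a number of a shift passes 50 or a number of a turn 0.15, either way. A call with a gripper value outside its range is refused whole. "fingers" is the closure, from -1 (fully open) to 1 (shut), so that 0 is half open, set as the call begins (left out, the last holds). The fingers move at their own pace and stop on an object; the grip force is fixed at half the most. Time passes only in rows, so rows that do not move let the fingers close. It gives the time, the measured TCP pose, the force and the opening at its end, in the units of the state.
- arm.read_state(): the state, without advancing time (a new reading comes with each control period).
- arm.read_camera(name): name is "side" or "top" or "wrist"; returns a dict with "color" (384x512x3 uint8, red, green, blue), "mtx" (3x3 intrinsics, pixels), "cam_to_world" (4x4, takes a point from camera to world coordinates). Camera axes: x right, y down, z forward; pixel columns grow to the right and rows downward; lengths in m; the calibration is good to about 2 mm. A picture is of the moment at which its call begins. There is no depth.
- arm.hand_in(): hands the job in, once; it reports no verdict.
Trained networks look in the newest picture that a camera, given by its name, has taken for a name from the list of things; names that differ only in an ending like _2 or _b are one class to them, and where a whole thing is asked for, a point or a joint stands for the part that bears it (a point fixed in the world has none). Each returns a list of dicts, best first, with "confidence" (0 to 1); they miss things now and then, are a little off and sometimes report something else, mostly with a low value. They report only what shows in the picture. A call takes as long as a camera call.
- arm.search_frame(thing, camera): "rect" ([centre column, centre row, width, height] in pixels, round what is visible of it).
- arm.regions_of(thing, camera): "pixels" (384x512 bool, what is visible of it) and "rect" ([centre column, centre row, width, height] in pixels, round what is visible of it).
- arm.landmark_of(thing, camera): "location" ([column, row] in pixels: a listed point, or the origin of a listed thing).
The state is a dict: "t": time; "q": joint angles; "joint_vel": joint speeds; "joint_torque": joint torques, N m; "tool_pos": TCP position; "ee_rot": TCP orientation; "force": force on the tool from outside, world axes, zero at the start; "ft_torque": the same for the moment, N m; "grip_width": finger opening in m.
Only numpy, scipy, OpenCV 4.12 (cv2) and the standard library are available. Lean on these libraries where they do the work, as an engineer would, in place of code of your own. Each camera call takes 0.05 s, during which the arm holds its last target. There are 200 camera calls.

## Working session

There is one attempt and no reset: what is moved stays moved. The work goes in short steps, Python scripts to look and compute and a tool call to move; the robot and the scene stay as the last step left them, time stands still between calls to the robot, and variables do not carry over. Pictures are saved under pics/ and viewed, about 8 in all and at most 12, crops included, and the job is handed in when it is done.

Besides the shell and the picture viewer there is one more tool, called after "Call:" by a JSON object that holds its "op" and its "data". jog_arm: Moves the arm, as the interface text tells. Its arguments: {"type":"object","properties":{"deltas":{"type":"array","items":{"type":"object","properties":{"tx":{"type":"number"},"ty":{"type":"number"},"tz":{"type":"number"},"twist":{"type":"number"}}}},"fingers":{"type":"number"}},"required":["deltas"]}

```bash
mkdir -p pics
cat > h.py <<'E'
from cell import arm
import numpy as np, cv2
def ray(c,uv):
    d=np.linalg.inv(c["mtx"])@np.array([uv[0],uv[1],1.]); T=np.array(c["cam_to_world"])
    return T[:3,3],T[:3,:3]@d
def atz(c,uv,z):
    o,d=ray(c,uv); return o+d*(z-o[2])/d[2]
def tri(rs):
    A=0;b=0
    for o,d in rs:
        d=d/np.linalg.norm(d);P=np.eye(3)-np.outer(d,d);A=A+P;b=b+P@o
    return np.linalg.solve(A,b)
E
python3 - <<'E'
from h import *
ims=[]
s=arm.read_state();print(s["tool_pos"],s["ee_rot"],s["t"],arm.tcp_to_tips,s["force"])
for n in("top","side"):
    c=arm.read_camera(n);ims.append(c["color"])
    print(n,np.round(c["cam_to_world"],2).tolist())
    for th,z in(("knob",.169),("small_knob",.139)):
        for r in arm.landmark_of(th,n): print(n,th,r["confidence"],np.round(r["location"],1),atz(c,r["location"],z).round(3))
for n,i in zip(("top","side"),ims): cv2.imwrite(f"pics/{n}0.png",cv2.resize(i[:,:,::-1],(768,576)))
E
```

```text
[ 0.27065335 -0.61767282  0.24393159] [ 9.78769351e-01  2.04961371e-01 -7.85323673e-05 -1.17807892e-03] 0.0 0.014 [-0.81610569 -0.27594747  0.82718538]
top [[-0.01, -0.97, 0.22, 0.4], [-1.0, 0.01, -0.01, -0.04], [0.01, -0.22, -0.97, 0.85], [0.0, 0.0, 0.0, 1.0]]
top knob 0.57 [142.2 173.7] [0.589 0.179 0.169]
top small_knob 0.46 [350.3 222.2] [ 0.497 -0.222  0.139]
side [[-0.99, -0.09, 0.15, 0.41], [-0.17, 0.61, -0.77, 0.69], [-0.02, -0.78, -0.62, 0.75], [0.0, 0.0, 0.0, 1.0]]
side knob 0.63 [219.5 271.8] [0.59  0.186 0.169]
side small_knob 0.72 [295.4 160.1] [ 0.503 -0.224  0.139]
```

View pics/top0.png

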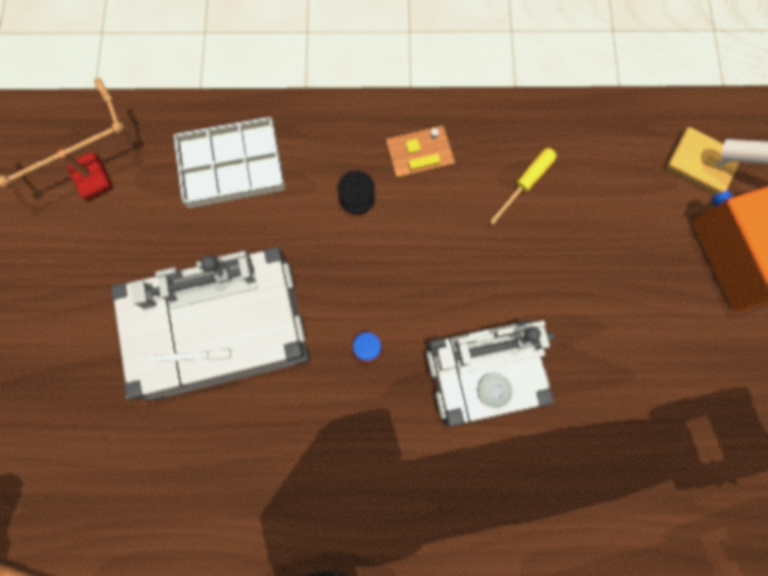

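View pics/side0.png

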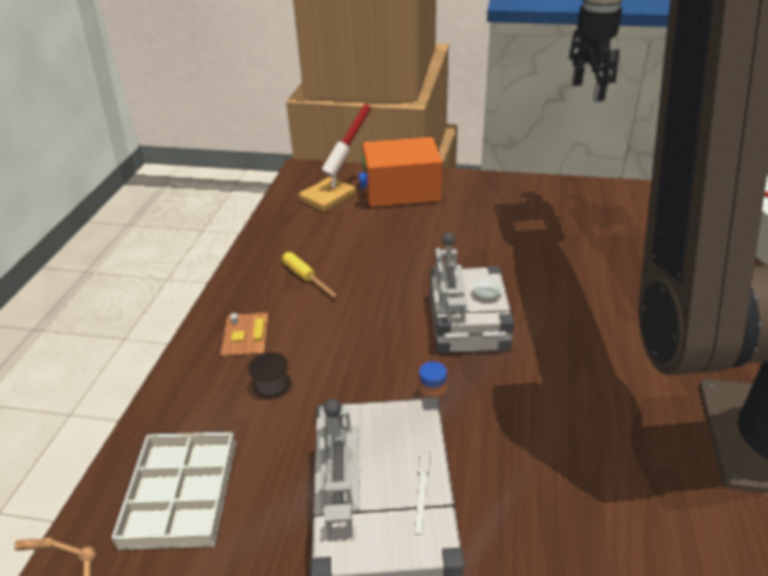

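The top view shows the large case at left, with its ball at (209,264) of the 768-wide picture and the keeper at (145,292). The small case's ball is at (538,335). In the side view the large ball is at (333,407) and the small one at (447,240). The networks agree on all of these.

Run:
```python
from h import *
c=arm.read_camera("top");s=arm.read_camera("side")
k=tri([ray(c,(140,175.5)),ray(s,(221,271.5))]);print("knob",k)
P=[atz(c,np.array(p)/1.5,.09) for p in((280,250),(112,287),(127,395),(305,352))]
print(np.round(P,3).tolist())
for a,b in((0,1),(3,2)):
    d=P[b]-P[a];print(np.linalg.norm(d),np.arctan2(-d[0],d[1]))
for a,b in((2,1),(3,0)):
    d=P[b]-P[a];print(np.linalg.norm(d),np.arctan2(d[1],d[0]))
```

```text
knob [0.58681815 0.18379612 0.16800188]
[[0.626, 0.11, 0.09], [0.573, 0.345, 0.09], [0.424, 0.309, 0.09], [0.48, 0.071, 0.09]]
0.24038516832332235 0.2211178688800148
0.2448847762260237 0.2307974969123502
0.15378695461688952 0.23394515547520126
0.1515417310426057 0.2637642721032316
```

Call:
{"op": "jog_arm", "data": {"deltas": [{"twist":0.15,"tz":-10},{"twist":0.03,"tz":-10},{"tx":24.5,"ty":-35.5},{"tx":24.5,"ty":-35.5},{"tx":24.5,"ty":-35.5},{"tx":24.5,"ty":-35.5},{"tx":24.5,"ty":-35.5},{"tx":24.5,"ty":-35.5},{"tx":24.5,"ty":-35.5},{"tx":24.5,"ty":-35.5}], "fingers": -0.2}}

```text
schema error: expected keys tx, ty, tz, twist
```

Call:
{"op": "jog_arm", "data": {"deltas": [{"tx":24.5,"ty":-35.5},{"tx":24.5,"ty":-35.5},{"tx":24.5,"ty":-35.5},{"tx":24.5,"ty":-35.5},{"tx":24.5,"ty":-35.5},{"tx":24.5,"ty":-35.5},{"tx":24.5,"ty":-35.5},{"tx":24.5,"ty":-35.5},{"tx":24.5,"ty":-35.5},{}]}}

```text
schema error: expected keys tx, ty, tz, twist
```

```bash
cat > look.py <<'E'
from h import *
import sys
s=arm.read_state();p=np.array(s["tool_pos"])
from scipy.spatial.transform import Rotation as R
M=R.from_quat(s["ee_rot"]).as_matrix()
print("t",s["t"],"pos",p.round(4),"yaw",np.arctan2(M[1,0],M[0,0]),"w",s["grip_width"],"F",np.round(s["force"],1))
rs=[]
for n in("wrist","top","side"):
    c=arm.read_camera(n)
    cv2.imwrite(f"pics/{n}_{sys.argv[1]}.png",c["color"][:,:,::-1])
    for r in arm.landmark_of("knob",n)[:2]:
        print(n,r["confidence"],np.round(r["location"],1),atz(c,r["location"],.168).round(4))
E
python3 look.py 1
```

```text
t 0.4 pos [ 0.2708 -0.6182  0.2452] yaw 0.4127994535782832 w 0.08548987375049182 F [-0.7 -0.3 -0.4]
top 0.62 [141.9 177.1] [0.5826 0.1799 0.168 ]
side 0.59 [219.8 269.3] [0.5911 0.1789 0.168 ]
```

All four keys are needed in every row.

Call:
{"op": "jog_arm", "data": {"deltas": [{"tx":0,"ty":0,"twist":0.15,"tz":-10},{"tx":0,"ty":0,"twist":0.03,"tz":-10},{"tx":24.5,"ty":-35.5,"tz":0,"twist":0},{"tx":24.5,"ty":-35.5,"tz":0,"twist":0},{"tx":24.5,"ty":-35.5,"tz":0,"twist":0},{"tx":24.5,"ty":-35.5,"tz":0,"twist":0},{"tx":24.5,"ty":-35.5,"tz":0,"twist":0},{"tx":24.5,"ty":-35.5,"tz":0,"twist":0},{"tx":24.5,"ty":-35.5,"tz":0,"twist":0},{"tx":24.5,"ty":-35.5,"tz":0,"twist":0}], "fingers": -0.2}}

```text
t: 1.7
tool_pos: [0.3964, -0.2951, 0.2657]
ee_rot: [0.993, 0.116, 0.0, 0.0]
force: [0.5, -0.4, -0.3]
grip_width: 0.0513
```

Call:
{"op": "jog_arm", "data": {"deltas": [{"tx":24.5,"ty":-35.5,"tz":0,"twist":0},{"tx":24.5,"ty":-35.5,"tz":0,"twist":0},{"tx":24.5,"ty":-35.5,"tz":0,"twist":0},{"tx":24.5,"ty":-35.5,"tz":0,"twist":0},{"tx":24.5,"ty":-35.5,"tz":0,"twist":0},{"tx":24.5,"ty":-35.5,"tz":0,"twist":0},{"tx":24.5,"ty":-35.5,"tz":0,"twist":0},{"tx":24.5,"ty":-35.5,"tz":0,"twist":0},{"tx":24.5,"ty":-35.5,"tz":0,"twist":0},{"tx":0,"ty":0,"tz":0,"twist":0}]}}

```text
t: 2.7
tool_pos: [0.5377, 0.0691, 0.2655]
ee_rot: [0.993, 0.119, 0.001, -0.001]
force: [1.0, -0.8, 0.4]
grip_width: 0.0512
```

```bash
python3 look.py 2
```

```text
t 2.7 pos [0.5377 0.0691 0.2655] yaw 0.2382854440815786 w 0.05123838295807479 F [ 1.  -0.8  0.4]
wrist 0.95 [107.6  98.6] [0.5856 0.1846 0.168 ]
top 0.43 [142.2 175.8] [0.5852 0.1794 0.168 ]
side 0.82 [222.6 270.7] [0.5855 0.1814 0.168 ]
```

View pics/wrist_2.png

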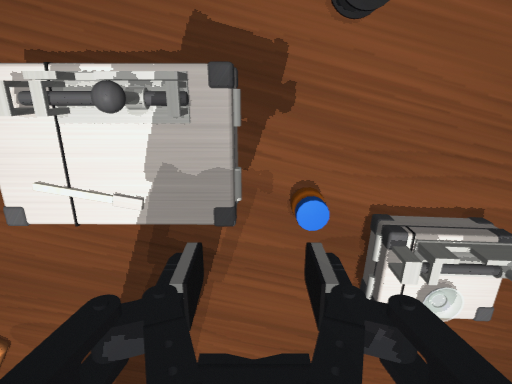

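The wrist view shows the ball at (107,97) with the rod and case edges aligned to the image, so the yaw is right. The knob is at about (0.586, 0.184).

Call:
{"op": "jog_arm", "data": {"deltas": [{"tx":25,"ty":-34,"tz":0,"twist":0},{"tx":25,"ty":-34,"tz":0,"twist":0},{"tx":24,"ty":-32,"tz":0,"twist":0},{"tx":0,"ty":0,"tz":30,"twist":0},{"tx":0,"ty":0,"tz":30,"twist":0},{"tx":0,"ty":0,"tz":0,"twist":0},{"tx":0,"ty":0,"tz":0,"twist":0}]}}

```text
t: 3.7
tool_pos: [0.5857, 0.1784, 0.2053]
ee_rot: [0.993, 0.115, -0.001, 0.0]
force: [0.2, 1.2, 0.5]
grip_width: 0.0515
```

```bash
python3 look.py 3
```

```text
t 3.7 pos [0.5857 0.1784 0.2053] yaw 0.23126965228937674 w 0.05153740906812661 F [0.2 1.2 0.5]
top 0.65 [143.5 172.9] [0.591  0.1773 0.168 ]
side 0.69 [220.7 271. ] [0.5886 0.1825 0.168 ]
```

View pics/wrist_3.png

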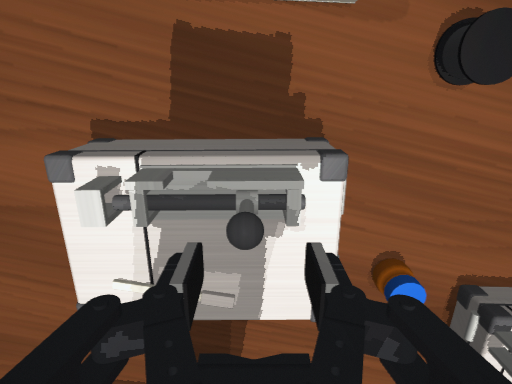

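The ball is at (245,230), between the open pads but slightly left of centre. The keeper is at the left (98,200).

Run:
```python
from h import *
c=arm.read_camera("wrist");print(atz(c,(245,230),.168),arm.read_state()["tool_pos"])
```

```text
[0.58678102 0.18398246 0.168     ] [0.58637032 0.17928725 0.20677763]
```

Call:
{"op": "jog_arm", "data": {"deltas": [{"tx":2,"ty":-4.5,"tz":0,"twist":0},{"tx":0,"ty":0,"tz":22,"twist":0},{"tx":0,"ty":0,"tz":21,"twist":0},{"tx":0,"ty":0,"tz":0,"twist":0}]}}

```text
t: 4.45
tool_pos: [0.5845, 0.1843, 0.1588]
ee_rot: [0.993, 0.116, -0.003, 0.0]
force: [-1.2, -1.0, 0.1]
grip_width: 0.0512
```

Call:
{"op": "jog_arm", "data": {"deltas": [{"tx":0,"ty":0,"tz":0,"twist":0},{"tx":0,"ty":0,"tz":0,"twist":0},{"tx":0,"ty":0,"tz":0,"twist":0},{"tx":0,"ty":0,"tz":0,"twist":0},{"tx":0,"ty":0,"tz":0,"twist":0}], "fingers": 0.6}}

```text
t: 4.95
tool_pos: [0.5877, 0.1844, 0.1641]
ee_rot: [0.993, 0.116, 0.002, -0.0]
force: [0.9, -1.1, 4.7]
grip_width: 0.0189
```

```bash
python3 look.py 4
```

```text
t 4.95 pos [0.5877 0.1844 0.1641] yaw 0.2327761301237624 w 0.018907340189961312 F [ 0.9 -1.1  4.7]
wrist 0.88 [251.9 278.8] [0.5843 0.1839 0.168 ]
top 0.48 [143.5 173.2] [0.5904 0.1773 0.168 ]
```

View pics/wrist_4.png

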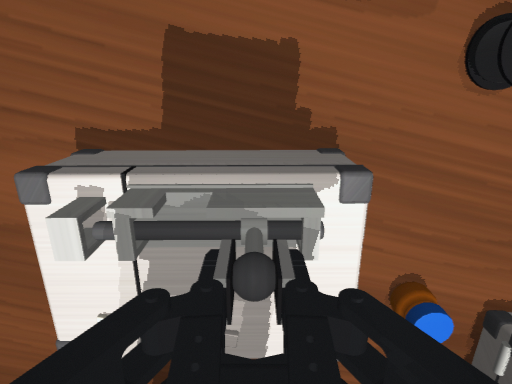

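The ball at (254,277) sits between the pads. Next I'll slide it.

Call:
{"op": "jog_arm", "data": {"deltas": [{"tx":0,"ty":-8,"tz":0,"twist":0},{"tx":0,"ty":-8,"tz":0,"twist":0},{"tx":0,"ty":-8,"tz":0,"twist":0},{"tx":0,"ty":-8,"tz":0,"twist":0},{"tx":0,"ty":-8,"tz":0,"twist":0},{"tx":0,"ty":0,"tz":0,"twist":0}]}}

```text
t: 5.85
tool_pos: [0.5783, 0.2236, 0.1641]
ee_rot: [0.993, 0.116, 0.001, 0.0]
force: [0.2, -0.9, 5.8]
grip_width: 0.0188
```

Call:
{"op": "jog_arm", "data": {"deltas": [{"tx":0,"ty":-3,"tz":0,"twist":0},{"tx":0,"ty":-3,"tz":0,"twist":0},{"tx":0,"ty":0,"tz":0,"twist":0}]}}

```text
t: 6.15
tool_pos: [0.5771, 0.2287, 0.1641]
ee_rot: [0.993, 0.116, 0.001, 0.001]
force: [-0.0, -1.8, 5.8]
grip_width: 0.0188
```

Call:
{"op": "jog_arm", "data": {"deltas": [{"tx":0,"ty":-3,"tz":0,"twist":0},{"tx":0,"ty":0,"tz":0,"twist":0}]}}

```text
t: 6.35
tool_pos: [0.5771, 0.2292, 0.1641]
ee_rot: [0.993, 0.117, 0.002, 0.003]
force: [1.4, -8.9, 6.1]
grip_width: 0.0187
```

Call:
{"op": "jog_arm", "data": {"deltas": [{"tx":0,"ty":-3,"tz":0,"twist":0},{"tx":0,"ty":0,"tz":0,"twist":0}]}}

```text
t: 6.55
tool_pos: [0.5772, 0.2297, 0.1641]
ee_rot: [0.993, 0.117, 0.002, 0.006]
force: [3.4, -15.4, 6.2]
grip_width: 0.0185
```

```bash
python3 look.py 5
```

```text
t 6.55 pos [0.5772 0.2297 0.1641] yaw 0.23427305753804112 w 0.018496991052240643 F [  3.4 -15.4   6.2]
wrist 0.67 [254.5 274.9] [0.5762 0.2285 0.168 ]
top 0.39 [119.6 179.4] [0.5784 0.2221 0.168 ]
```

View pics/wrist_5.png

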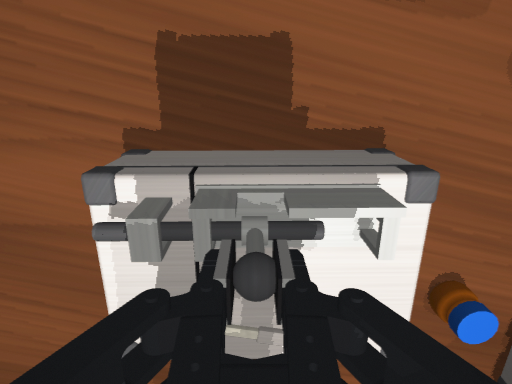

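The bolt is at its stop: the force rose after about 46 mm and the stem stands in front of the notch at (265,203). Now I'll estimate the handle angle from the rod row (230) against the ball (255,276).

Run:
```python
from h import *
c=arm.read_camera("wrist");a=.232;X=np.array([np.cos(a),np.sin(a),0])
for u in(120,180,310): print("rod",X@atz(c,(u,231),.114))
b=atz(c,(255.5,276),.168);print("ball",X@b,b,"tcp",X@np.array(arm.read_state()["tool_pos"]))
```

```text
rod 0.6103665116884301
rod 0.6102032288896633
rod 0.6098467851953341
ball 0.6126891418680099 [0.57571323 0.22790159 0.168     ] tcp 0.6145502304581184
```

Call:
{"op": "jog_arm", "data": {"deltas": [{"tx":0,"ty":5,"tz":0,"twist":0},{"tx":7.6,"ty":0,"tz":1,"twist":0},{"tx":8,"ty":0,"tz":2.2,"twist":0},{"tx":7.5,"ty":0,"tz":3.4,"twist":0},{"tx":0,"ty":0,"tz":0,"twist":0}]}}

```text
t: 7.4
tool_pos: [0.6007, 0.2348, 0.1571]
ee_rot: [0.993, 0.116, 0.003, 0.001]
force: [1.4, -1.4, 2.5]
grip_width: 0.0174
```

```bash
python3 look.py 6
```

```text
t 7.4 pos [0.6007 0.2348 0.1571] yaw 0.23310254228663985 w 0.017432817209005972 F [ 1.4 -1.4  2.5]
wrist 0.73 [249.5 316.5] [0.5822 0.2319 0.168 ]
top 0.48 [116.8 176. ] [0.5851 0.228  0.168 ]
side 0.73 [215.1 292.8] [0.5862 0.231  0.168 ]
```

View pics/wrist_6.png

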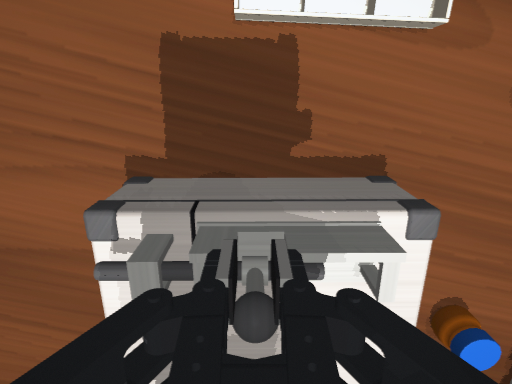

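The ball slipped back in the pads. The 0.6 closure is barely narrower than the ball, so the pinch was too weak: the ball has tilted only about 0.2 rad. I'll open, go back over the ball and pinch harder.

Call:
{"op": "jog_arm", "data": {"deltas": [{"tx":0,"ty":0,"tz":0,"twist":0},{"tx":0,"ty":0,"tz":0,"twist":0},{"tx":0,"ty":0,"tz":-4,"twist":0},{"tx":-8,"ty":0,"tz":0,"twist":0},{"tx":-8,"ty":0,"tz":0,"twist":0},{"tx":0,"ty":0,"tz":0,"twist":0}], "fingers": 0}}

```text
t: 8.3
tool_pos: [0.5813, 0.2316, 0.1594]
ee_rot: [0.993, 0.116, -0.001, -0.0]
force: [-0.4, -0.6, 0.1]
grip_width: 0.0427
```

```bash
python3 look.py 7
```

```text
t 8.3 pos [0.5813 0.2316 0.1594] yaw 0.23306228325380463 w 0.04269540793575141 F [-0.4 -0.6  0.1]
wrist 0.89 [256.  281.5] [0.5801 0.2297 0.168 ]
top 0.56 [116.8 177.1] [0.583  0.2278 0.168 ]
side 0.54 [217.1 292.5] [0.583  0.2298 0.168 ]
```

View pics/wrist_7.png

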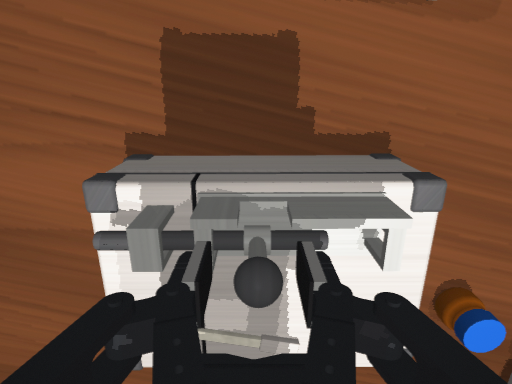

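The ball at (258,282) is centred between the pads and the tilt is about 0.13 rad. Now I'll close fully.

Call:
{"op": "jog_arm", "data": {"deltas": [{"tx":-2,"ty":0,"tz":0,"twist":0},{"tx":0,"ty":0,"tz":0,"twist":0},{"tx":0,"ty":0,"tz":0,"twist":0},{"tx":0,"ty":0,"tz":0,"twist":0},{"tx":0,"ty":0,"tz":0,"twist":0}], "fingers": 1}}

```text
t: 9.1
tool_pos: [0.5812, 0.23, 0.16]
ee_rot: [0.993, 0.116, 0.0, 0.001]
force: [1.2, -4.6, 2.2]
grip_width: 0.019
```

Call:
{"op": "jog_arm", "data": {"deltas": [{"tx":7.5,"ty":0,"tz":1.8,"twist":0},{"tx":7.5,"ty":0,"tz":2.8,"twist":0},{"tx":0,"ty":0,"tz":0,"twist":0}]}}

```text
t: 9.4
tool_pos: [0.5962, 0.2335, 0.1556]
ee_rot: [0.993, 0.118, 0.0, 0.001]
force: [0.4, -5.7, 3.3]
grip_width: 0.0192
```

```bash
python3 look.py 8
```

```text
t 9.4 pos [0.5962 0.2335 0.1556] yaw 0.2358395566121478 w 0.019233040646267487 F [ 0.4 -5.7  3.3]
wrist 0.87 [254.5 287.2] [0.5945 0.2323 0.168 ]
side 0.44 [211.1 290.5] [0.594  0.2272 0.168 ]
```

Call:
{"op": "jog_arm", "data": {"deltas": [{"tx":7.3,"ty":0,"tz":3.9,"twist":0},{"tx":6.6,"ty":0,"tz":5,"twist":0},{"tx":5.7,"ty":0,"tz":5.8,"twist":0},{"tx":4.9,"ty":0,"tz":6.7,"twist":0},{"tx":0,"ty":0,"tz":0,"twist":0}]}}

```text
t: 10.2
tool_pos: [0.6185, 0.2405, 0.1316]
ee_rot: [0.993, 0.116, -0.001, -0.0]
force: [0.8, -0.2, -0.4]
grip_width: -0.0001
```

```bash
python3 look.py 9
```

```text
t 10.2 pos [0.6185 0.2405 0.1316] yaw 0.2326403999969362 w -7.895855870873398e-05 F [ 0.8 -0.2 -0.4]
wrist 0.54 [255.9 368.3] [0.5979 0.2341 0.168 ]
top 0.79 [118.5 171.7] [0.5937 0.2254 0.168 ]
side 0.7 [212.1 292.4] [0.5913 0.2309 0.168 ]
```

View pics/wrist_9.png

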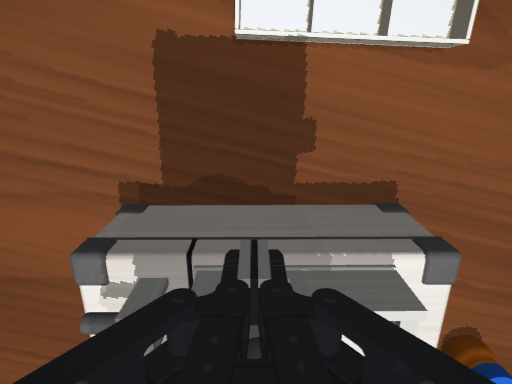

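The fingers are shut in front of the ball: the ball slipped out again and stands at about 0.4 rad. I'll stop pinching and use the shut fingers instead, pushing the ball forward from behind (+x) and then pressing it down from above.

Call:
{"op": "jog_arm", "data": {"deltas": [{"tx":0,"ty":0,"tz":-35,"twist":0},{"tx":0,"ty":0,"tz":-35,"twist":0},{"tx":-30,"ty":0,"tz":0,"twist":0},{"tx":-30,"ty":0,"tz":0,"twist":0},{"tx":0,"ty":0,"tz":0,"twist":0},{"tx":0,"ty":0,"tz":0,"twist":0}], "fingers": 1}}

```text
t: 11.1
tool_pos: [0.5605, 0.2266, 0.2041]
ee_rot: [0.993, 0.116, 0.0, -0.0]
force: [0.8, 0.5, -0.5]
grip_width: 0.0001
```

```bash
python3 look.py 10
```

```text
t 11.1 pos [0.5605 0.2266 0.2041] yaw 0.23303215692264379 w 0.0001092123330325718 F [ 0.8  0.5 -0.5]
wrist 0.88 [252.  177.6] [0.5936 0.2348 0.168 ]
top 0.56 [117.3 170. ] [0.5971 0.228  0.168 ]
side 0.56 [210.8 292.2] [0.5936 0.2308 0.168 ]
```

View pics/wrist_10.png

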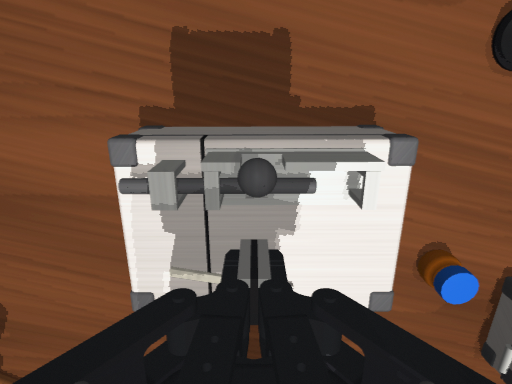

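The ball is at (257,177), clear ahead of the shut fingers and in line with the notch (240–285). I'll lower behind it and push.

Call:
{"op": "jog_arm", "data": {"deltas": [{"tx":0,"ty":0,"tz":20,"twist":0},{"tx":0,"ty":0,"tz":20,"twist":0},{"tx":6,"ty":0,"tz":0,"twist":0},{"tx":6,"ty":0,"tz":0,"twist":0},{"tx":6,"ty":0,"tz":0,"twist":0},{"tx":0,"ty":0,"tz":0,"twist":0}]}}

```text
t: 12.0
tool_pos: [0.5798, 0.2309, 0.1648]
ee_rot: [0.993, 0.116, 0.001, -0.0]
force: [-0.3, 0.5, 0.3]
grip_width: 0.0002
```

Call:
{"op": "jog_arm", "data": {"deltas": [{"tx":6,"ty":0,"tz":0,"twist":0},{"tx":5,"ty":0,"tz":0,"twist":0},{"tx":5,"ty":0,"tz":0,"twist":0},{"tx":0,"ty":0,"tz":0,"twist":0}]}}

```text
t: 12.4
tool_pos: [0.5944, 0.2344, 0.1635]
ee_rot: [0.993, 0.116, 0.0, -0.0]
force: [-2.0, -0.2, -0.1]
grip_width: 0.0002
```

```bash
python3 look.py 11
```

```text
t 12.4 pos [0.5944 0.2344 0.1635] yaw 0.2327558815095322 w 0.00024866304391044943 F [-2.  -0.2 -0.1]
wrist 0.87 [253.8 215.6] [0.6224 0.2404 0.168 ]
side 0.61 [200.2 302.9] [0.605  0.2549 0.168 ]
```

Pushing works: 2 N and the ball leads. A little more, then over the top.

Call:
{"op": "jog_arm", "data": {"deltas": [{"tx":5,"ty":0,"tz":0,"twist":0},{"tx":0,"ty":0,"tz":0,"twist":0},{"tx":-3,"ty":0,"tz":-13,"twist":0},{"tx":0,"ty":0,"tz":-13,"twist":0},{"tx":15,"ty":0,"tz":0,"twist":0},{"tx":16,"ty":0,"tz":0,"twist":0},{"tx":0,"ty":0,"tz":0,"twist":0}]}}

```text
t: 13.4
tool_pos: [0.6281, 0.2421, 0.1921]
ee_rot: [0.993, 0.116, 0.002, -0.0]
force: [-0.8, 0.4, 0.2]
grip_width: 0.0002
```

Call:
{"op": "jog_arm", "data": {"deltas": [{"tx":0,"ty":0,"tz":10,"twist":0},{"tx":0,"ty":0,"tz":10,"twist":0},{"tx":0,"ty":0,"tz":8,"twist":0},{"tx":0,"ty":0,"tz":8,"twist":0},{"tx":0,"ty":0,"tz":0,"twist":0}]}}

```text
t: 13.9
tool_pos: [0.6247, 0.2416, 0.1516]
ee_rot: [0.993, 0.116, -0.002, 0.0]
force: [-0.2, -0.1, 0.1]
grip_width: -0.0003
```

Call:
{"op": "jog_arm", "data": {"deltas": [{"tx":0,"ty":0,"tz":4,"twist":0},{"tx":0,"ty":0,"tz":4,"twist":0},{"tx":0,"ty":0,"tz":0,"twist":0}]}}

```text
t: 14.2
tool_pos: [0.6255, 0.2418, 0.1448]
ee_rot: [0.993, 0.116, -0.001, 0.0]
force: [-0.1, -0.3, -0.0]
grip_width: -0.0003
```

```bash
python3 look.py 12
```

```text
t 14.2 pos [0.6255 0.2418 0.1448] yaw 0.2328134691040934 w -0.0002991397833701542 F [-0.1 -0.3 -0. ]
wrist 0.85 [253.5 244.5] [0.6496 0.247  0.168 ]
top 0.61 [122.9 162.4] [0.6123 0.2184 0.168 ]
side 0.52 [192.5 311.4] [0.6125 0.273  0.168 ]
```

View pics/side_12.png

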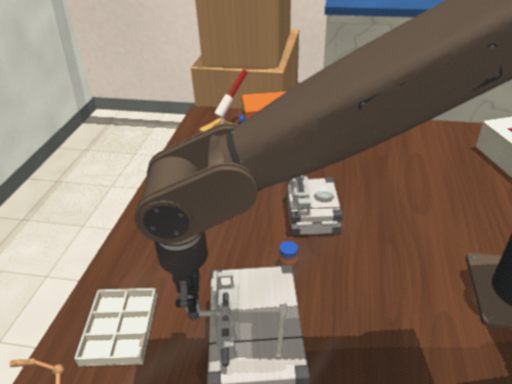

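The fingers hide most of the ball, seen at about (192,312), so I'll triangulate it.

Run:
```python
from h import *
P={n:arm.read_camera(n) for n in("wrist","top","side")}
r={}
for n,c in P.items():
    l=arm.landmark_of("knob",n)
    if l: r[n]=ray(c,l[0]["location"]);print(n,l[0])
X=np.array([np.cos(.233),np.sin(.233),0])
for S in(("wrist","side"),("top","side"),("wrist","top"),("wrist","top","side")):
    if all(k in r for k in S):
        b=tri([r[k] for k in S]);print(S,b.round(4),"x",X@b-.61,"z",b[2]-.114)
```

```text
wrist {'location': [252.3, 246.1], 'confidence': 0.73}
top {'location': [124.6, 163.1], 'confidence': 0.65}
side {'location': [192.2, 310.7], 'confidence': 0.68}
('wrist', 'side') [0.6274 0.2424 0.1272] x 0.05643933486596642 z 0.0131534665737459
('top', 'side') [0.6292 0.2347 0.1158] x 0.05637979903483881 z 0.0017696455214560453
('wrist', 'top') [0.6247 0.2377 0.1172] x 0.05272300637869898 z 0.0032452724729486737
('wrist', 'top', 'side') [0.6267 0.2377 0.12  ] x 0.0546148553055299 z 0.006004136177425359
```

The handle is at about 1.4 rad or more. I'll press a few millimetres further until the force shows, then retreat straight up.

Call:
{"op": "jog_arm", "data": {"deltas": [{"tx":0,"ty":0,"tz":3,"twist":0},{"tx":0,"ty":0,"tz":2,"twist":0},{"tx":0,"ty":0,"tz":0,"twist":0}]}}

```text
t: 15.1
tool_pos: [0.6268, 0.242, 0.1424]
ee_rot: [0.993, 0.116, 0.001, -0.0]
force: [-0.5, 0.4, 4.6]
grip_width: -0.0002
```

Call:
{"op": "jog_arm", "data": {"deltas": [{"tx":0,"ty":0,"tz":-20,"twist":0},{"tx":0,"ty":0,"tz":-40,"twist":0},{"tx":-40,"ty":0,"tz":-40,"twist":0},{"tx":-40,"ty":0,"tz":0,"twist":0},{"tx":-40,"ty":0,"tz":0,"twist":0},{"tx":0,"ty":0,"tz":0,"twist":0},{"tx":0,"ty":0,"tz":0,"twist":0}]}}

```text
t: 15.8
tool_pos: [0.5133, 0.2152, 0.236]
ee_rot: [0.993, 0.116, 0.0, -0.0]
force: [0.8, 0.9, 0.1]
grip_width: 0.0001
```

```bash
python3 look.py 13
python3 - <<'E'
from h import *
P={n:arm.read_camera(n) for n in("wrist","top","side")}
r={}
for n,c in P.items():
    l=arm.landmark_of("knob",n)
    if l: r[n]=ray(c,l[0]["location"]);print(n,l[0])
X=np.array([np.cos(.233),np.sin(.233),0])
b=tri(list(r.values()));print(b,"x",X@b-.61,"z",b[2]-.114, "slide", (b-[.5868,.184,0])@[-.231,.973,0])
E
```

```text
t 15.8 pos [0.5133 0.2152 0.236 ] yaw 0.23295575297508786 w 7.207178298649084e-05 F [0.8 0.9 0.1]
wrist 0.67 [254.   36.1] [0.6192 0.2396 0.168 ]
top 0.54 [121.9 163. ] [0.6111 0.2202 0.168 ]
side 0.54 [193.1 314.8] [0.6097 0.2792 0.168 ]
wrist {'location': [253.5, 39.5], 'confidence': 0.66}
top {'location': [122.4, 162.7], 'confidence': 0.66}
side {'location': [190.5, 311.8], 'confidence': 0.91}
[0.62831647 0.23975308 0.11869946] x 0.05669654250801137 z 0.004699457358409653 slide 0.044657439171306684
```

View pics/wrist_13.png

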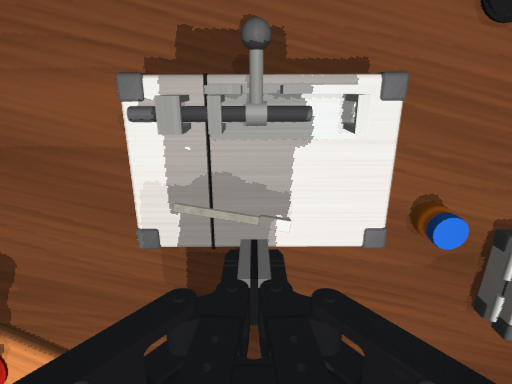

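The handle lies level through the notch with its ball at (256,33), past the case's edge. The rod passes through the keeper at (168,113), and the gripper is clear.

```bash
python3 -c "
from cell import arm
print(arm.hand_in())"
```

```text
the job is handed in; nothing more can be done
None
```

The larger case is bolted: the bolt is across in the keeper and the handle is down in the notch. I handed the job in at about 16 s; no verdict is reported.

**What I did:** I slid the bolt about 45 mm by a pinch on the ball, until the force at the stop rose to about 15 N. The ball slipped out of the pinch twice while I led the handle down. The first closure was too light and the second pinch also let go. So I shut the fingers, pushed the ball forward from behind with about 2 N, and pressed it down from above to its stop with about 5 N.

**Last checks:**
- **Handle:** the ball is about 57 mm out from the rod and 5 mm above its axis, so the handle is at about 1.5 rad. The last picture shows the stem lying in the notch.
- **Bolt:** the ball has moved about 45 mm along the rod from where it started, past the 40 mm needed. The last picture shows the rod through the keeper.
- **Robot:** the gripper is clear, with a force reading of about 1 N.
- **Smaller case:** I never went near its bolt, but I did not measure it again at the end.
- **Disagreement:** before the final press, pairs of cameras put the ball's height between 2 and 13 mm above the axis. The final press against the stop and the last picture settled it.

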